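# Clamp a drone deck squarely in a twin-knob vise

### The job

Clamp the black drone deck in the twin-knob vise: turn the blue and the orange knob clockwise by turns, a little at a time, so that the blue jaw stays square as it pushes the deck, until the deck lies flat against the dark sprung back stop and is gently but firmly held, with about 18 N in all and never over 34 N. Move jaw and deck by the knobs only, leave the other things on the bench alone, and let go at the end with the jaw square.

Things in the scene. Friction and masses are not known exactly. Their poses are not given: they have to be found in the camera images.
- vise: Aluminium vise base 290 x 260 x 20 mm, fixed to the bench. Origin: on the bench, 160 mm from its near end, mid-width. x: the way the jaw closes; y: towards the blue knob. Square to x stands a dark back stop bar, 150 mm wide, sprung: 5 N per mm, 8 mm of travel. Its free front face is somewhere between x = 76 and 86 mm: it differs each time and is not measured, feel for it.
- knob_left (a joint): Blue knob's angle, rad, 0 to 5.2, growing clockwise from above; starts between 0 and 0.4. Each rad clockwise drives the left push head (y = 90 mm) 10 mm towards the stop by rack and pinion; its face is at x = -35 mm of the vise at 0. It stays where left: 0.16 N m of drag against either way of turning, and each newton on its head adds 0.010 N m anticlockwise (compare with the knob turned free).
- knob_right (a joint): Orange knob's angle, the same for the right push head (y = -90 mm). The knobs are independent. With both heads bearing, the jaw skews by 3.2 degrees per rad of difference and is square when both are equal; beyond 5 degrees out of square the jaw binds and the vise is damaged.
- knob_left_grip (a point): On the blue knob's vertical axis at the height to grip, 82 mm over the bench, at x = -105, y = 90 mm of the vise. The knob is a round upright cylinder 40 mm in diameter (42 over its ribs), 60 to 96 mm over the bench, free all round and above. Below it stands a grey gear housing, 50 x 50 mm, top 55 mm over the bench.
- knob_right_grip (a point): The same point of the orange knob, at x = -105, y = -90 mm of the vise.
- jaw: Blue jaw bar, loose on the base between side rails, 24 (x) by 210 (y) by 24 mm, 0.4 kg; a white nose 44 mm wide stands out 10 mm towards the stop. Origin: the bar's middle, on the base, 20 mm over the bench. The push heads bear on its near side at y = 90 and -90 mm and can only push, not pull. At the start it touches no head and is up to 1.2 degrees askew.
- deck: Black drone deck, a loose plate of about 0.12 kg, 60 (x) by 120 (y) by 10 mm with brass posts and a blue circuit board on top, lying flat on the vise base between the jaw's nose and the stop, touching neither at the start, turned up to 2 degrees. Origin: centre of its underside, 20 mm over the bench.
- driver: Screwdriver with a black handle, 170 mm long, lying loose beside the vise: leave alone.
- tray: Clear divided parts tray, 100 x 150 x 30 mm, loose beside the vise: leave alone.
- module: Black box with a red top, 45 x 60 x 24 mm, loose beside the vise: leave alone.
- spare_arm: Black spare arm with a motor on it, 22 x 150 x 26 mm, loose beside the vise: leave alone.
Things that resemble listed ones, but are neither listed nor needed, are in the scene too. What is shaped like the deck but white is not meant. There is more than one size of the jaw; the one meant has the size given above.

How it is judged (in metres and radians):
On the way:
1. the jaw's nose has come up to the deck and pushes it (contact force between jaw and deck above 0.1 N), for 0.05 s.
At the end, for the whole second after the job is handed in: The jaw presses the deck against the sprung back stop with 10 to 27 N in all, jaw and deck are square to the vise within 2 degrees, the deck lies flat and still, and both knobs are still and released (contact force between jaw and deck between 10 and 27 N and angle between the x axis of each of jaw, deck and the x axis of vise, either way round below 0.035 rad and linear speed of deck below 0.01 m/s and angle between deck's own z axis and vertical below 0.05 rad and velocity of joint each of knob_left, knob_right below 0.05 rad/s); the robot touches nothing.
It fails at once if the deck is pressed with more than 34 N (contact force between jaw and deck above 34 N).
It fails at once if the jaw is more than 5 degrees out of square (angle between the x axis of jaw and the x axis of vise, either way round above 0.0873 rad).
It fails at once if the robot pushes the jaw or the deck itself (contact force between any of the fingers, the arm and jaw above 2 N or contact force between any of the fingers, the arm and deck above 2 N).
It fails at once if another thing on the bench is moved by more than 15 mm (distance of any of driver, tray, module, spare_arm from where it was at the start of the episode above 0.015 m).
It also fails if it takes over 72 s, if anything falls off the work surface, if the arm or the gripper's body presses on something with over 40 N, if the wrist force passes 120 N, or if a joint passes its speed limit or range.

### The arm

A 6-joint arm with a two-finger parallel gripper is mounted at the origin on the work surface. World frame = base frame: x ahead of the robot, y to its left, z up, the work surface at z = 0. Lengths are in m, angles in degrees, forces in N, time in s.
With the tool pointing down it reaches from about 0.375 to 0.9 m from the base axis. Payload 3.1 kg.
Tool frame: the origin (TCP) lies at the centre of the arm's flange, where the gripper is bolted on; the fingertips stand 182 mm ahead of it and the grasp point (between the pads) lies bot.grip_point_offset ahead of it (bot.grip_point_offset is the distance from the TCP to the grasp point, in m); x points along the fingers, z is the direction in which the jaws open and shut, and the axes are right-handed (so a half turn about x gives the same grasp; the last joint's range is limited). The gripper opens to 87 mm and grips with 3 to 60 N. Pads are 19 mm wide; open, the fingers measure 117 mm over their backs; the gripper's body (75 mm by 190 mm) begins 51 mm behind the grasp point.
Start: joints at [54.001, 30.224, 82.088, -0, 67.689, -10.227], TCP at [0.272, 0.563, 0.405] pointing down, gripper open.
Joint ranges: [-176.69, 176.69], [-43.24, 126.21], [12.49, 139.97], [-82, 262], [0, 151.66], [-163.58, 163.58]. Speed limits (degrees/s): [159.86, 159.86, 180, 180, 180, 180].

### API

Orientations are given as a 3x3 rotation matrix whose columns are the frame's x, y, z axes.
In Python, from rig import bot gives the robot as it stands.
- The arm moves only by the tool step_arm, never from a script. Its argument "motion" is a list that holds one entry, the list of rows, each a list of 7 numbers: the turn, a rotation vector about the world's x, y, z in degrees, then the shift along the world's x, y, z in mm, then the finger opening in mm, from 0 to 87. A call has 1 to 12 rows; each row is the pose to reach, as a shift and turn from the pose commanded when the call began; what a row does not reach only later rows make up. A row lasts 1/12 s, in which the tool goes at most 41.7 mm and 7.16 degrees, less where a joint would pass 70% of its speed; a pose out of reach is approached as far as the arm can. A call with a gripper value outside its range is refused whole. The fingers move at their own pace and stop on an object; the grip force is fixed at half the most. Time passes only in rows, so rows that repeat a pose let the fingers close. It gives the time, the measured TCP pose, the force and the opening at its end, in the units of the state.
- bot.read_state(): the state, without advancing time (a new reading comes with each control period).
- bot.capture(name): name is "scene" or "side" or "wrist"; returns a dict with "frame" (480x640x3 uint8, red, green, blue), "range_z" (480x640 float32, m along the optical axis (not along the pixel's ray), 0 where there is no reading), "fx", "fy", "cx", "cy" (pixels), "cam_to_world" (4x4, takes a point from camera to world coordinates). Camera axes: x right, y down, z forward; pixel columns grow to the right and rows downward; lengths in m; the calibration is good to about 2 mm. A picture is of the moment at which its call begins.
- bot.hand_in(): hands the job in, once; it reports no verdict.
The state is a dict: "time_s": time; "joint_positions": joint angles; "qvel": joint speeds; "tau": joint torques, N m; "position": TCP position; "tcp_rot": TCP orientation; "force": force on the tool from outside, world axes, zero at the start; "moment": the same for the moment, N m; "opening": opening from 0.0 (shut) to 1.0 (fully open).
Only numpy, scipy, OpenCV 4.12 (cv2) and the standard library are available. Lean on these libraries where they do the work, as an engineer would, in place of code of your own. Each camera call takes 0.05 s, during which the arm holds its last target.

## Working session

There is one attempt and no reset: what is moved stays moved. The work goes in short steps, Python scripts to look and compute and a tool call to move; the robot and the scene stay as the last step left them, time stands still between calls to the robot, and variables do not carry over. Pictures are saved under pics/ and viewed, and the job is handed in when it is done.

Besides the shell and the picture viewer there is one more tool, called after "Request:" as name(argument=value, ...) on one line, values as JSON. step_arm: Moves the arm, as the interface text tells. Its arguments: {"type":"object","properties":{"motion":{"type":"array"}},"required":["motion"]}

```bash
mkdir -p pics; ls
python3 - <<'E'
from rig import bot
import cv2,numpy as np
for n in ["scene","side","wrist"]:
    c=bot.capture(n)
    cv2.imwrite(f"pics/{n}0.png",c["frame"][:,:,::-1]); np.savez(f"{n}0.npz",**c)
    print(n,c["fx"],c["cam_to_world"].round(3).tolist())
s=bot.read_state();print(s,bot.grip_point_offset)
E
```

```text
pics
scene 608.1739778744002 [[-0.279, 0.708, -0.649, 1.353], [0.96, 0.199, -0.195, 0.304], [-0.009, -0.678, -0.735, 0.988], [0.0, 0.0, 0.0, 1.0]]
side 467.43659520745473 [[0.914, -0.287, 0.287, 0.309], [-0.406, -0.67, 0.621, -0.47], [0.014, -0.684, -0.729, 0.675], [0.0, 0.0, 0.0, 1.0]]
wrist 401.2344244005913 [[0.435, 0.862, 0.262, 0.199], [0.901, -0.415, -0.129, 0.598], [-0.002, 0.292, -0.957, 0.383], [0.0, 0.0, 0.0, 1.0]]
{'time_s': 0.15, 'joint_positions': array([ 5.40003869e+01,  3.02670721e+01,  8.21376108e+01,  4.13655789e-04,
        6.76881265e+01, -1.02264567e+01]), 'qvel': array([-0.01526085, -0.12736134, -0.11056287, -0.00956309,  0.00845956,
       -0.01412614]), 'tau': array([ 7.55385299e-04, -4.40428948e+01, -1.76843315e+01,  6.33794675e-02,
        5.52399165e-02, -8.76020476e-05]), 'position': array([0.27157354, 0.56264186, 0.40400314]), 'tcp_rot': array([[-9.57506000e-04, -9.00521247e-01,  4.34810954e-01],
       [-1.30654935e-03,  4.34811909e-01,  9.00520348e-01],
       [-9.99998688e-01,  2.94151668e-04, -1.59291046e-03]]), 'force': array([-0.18200487, -0.10580077, -0.12241918]), 'moment': array([0.03076567, 0.04223665, 0.01035281]), 'opening': 1.0013334275182586} 0.1635
```

View pics/scene0.png

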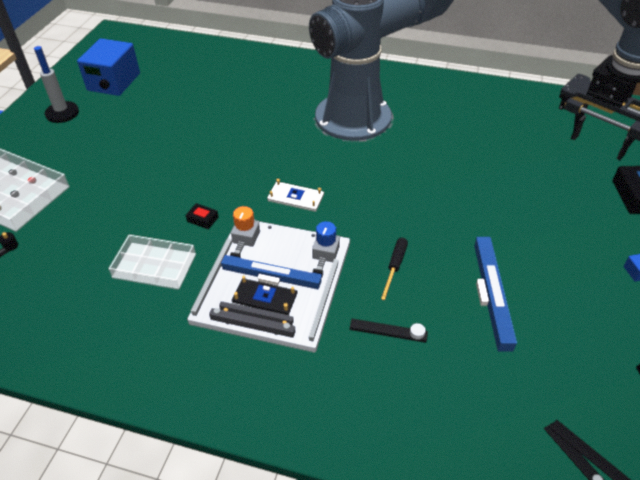

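View pics/side0.png

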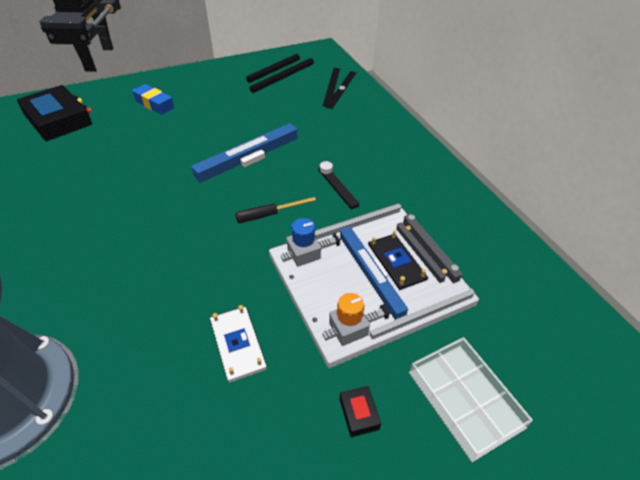

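View pics/wrist0.png

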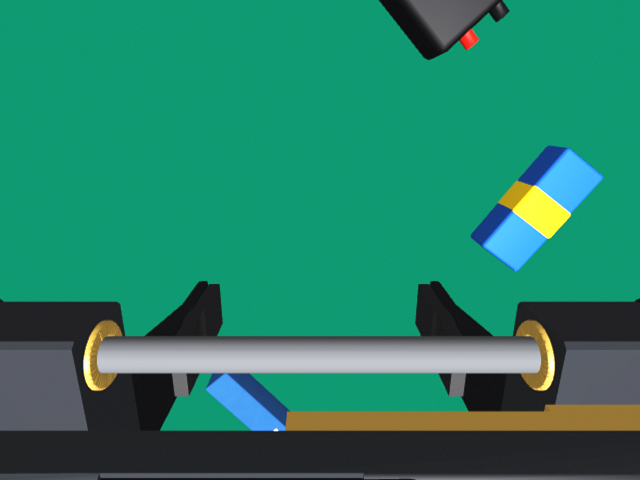

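The scene view shows the vise, with the orange knob at (243,218) and the blue knob at (326,234). The deck is at (265,293) and the stop at (252,318). In the side view the knobs are at (303,232) and (350,308). Next I measure positions from the depth data.

```bash
cat > h.py <<'E'
import numpy as np,cv2
def cloud(c):
    z=c["range_z"];v,u=np.mgrid[:480,:640]
    P=np.stack([(u-c["cx"])/c["fx"]*z,(v-c["cy"])/c["fy"]*z,z],-1)
    T=c["cam_to_world"];return P@T[:3,:3].T+T[:3,3]
E
python3 - <<'E'
from h import *
for n,b,o in [("scene",(326,234),(243,218)),("side",(303,232),(350,308))]:
    c=np.load(n+"0.npz");W=cloud(c);f=c["frame"];hsv=cv2.cvtColor(f,cv2.COLOR_RGB2HSV)
    z=W[...,2]
    for nm,(u,v) in (("blue",b),("orange",o)):
        m=np.zeros(z.shape,bool);m[v-22:v+22,u-22:u+22]=1
        m&=(z>0.088)&(z<0.106)
        q=W[m];ct,r=cv2.minEnclosingCircle(q[:,:2].astype(np.float32))
        print(n,nm,m.sum(),np.median(q[:,2]),q[:,:2].mean(0),ct,r)
    m=(z>0.013)&(z<0.0235)&(hsv[...,1]<40)&(hsv[...,2]>150)
    k,l,st,ce=cv2.connectedComponentsWithStats(m.astype(np.uint8))
    i=1+np.argmax(st[1:,4]);q=W[l==i]
    print(n,"base",st[i],np.median(q[:,2]),cv2.minAreaRect(q[:,:2].astype(np.float32)))
E
python3 - <<'E'
import cv2
a=cv2.imread('pics/scene0.png')[190:360,170:370]
cv2.imwrite('pics/sc_crop.png',cv2.resize(a,None,fx=3.5,fy=3.5,interpolation=cv2.INTER_CUBIC))
E
```

```text
scene blue 261 0.09458662385187455 [0.52168851 0.0691187 ] (0.520876407623291, 0.0664001852273941) 0.022801019251346588
scene orange 244 0.09476326546116559 [ 0.52596288 -0.10959107] (0.5233021974563599, -0.11116570234298706) 0.022671155631542206
scene base [ 188  237  162  112 3739] 0.019268172673091444 ((0.6113944053649902, -0.01943846046924591), (0.2940824627876282, 0.26091960072517395), 1.4332611560821533)
side blue 359 0.09572168631728106 [0.51708406 0.06458716] (0.5182356834411621, 0.0671447366476059) 0.021487770602107048
side orange 531 0.09587220486113546 [ 0.52132517 -0.11419453] (0.5224149823188782, -0.1121942475438118) 0.021496381610631943
side base [ 270  240  209  124 6194] 0.02015815884999128 ((0.6101413369178772, -0.01997220516204834), (0.289981871843338, 0.2621229588985443), 1.342032790184021)
```

View pics/sc_crop.png

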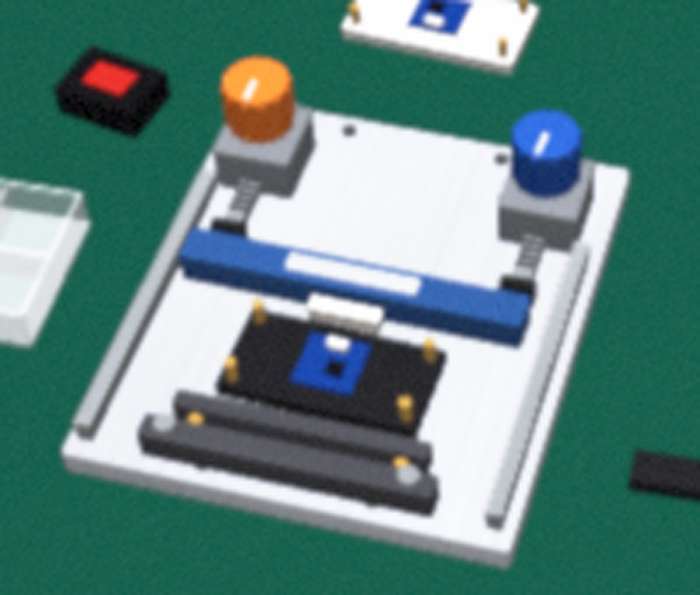

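Request:
step_arm(motion=[[[0,0,0,18,-35,0,87],[0,0,0,35,-71,0,87],[0,0,0,53,-106,0,87],[0,0,0,71,-142,0,87],[0,0,0,88,-177,0,87],[0,0,0,106,-212,0,87],[0,0,0,124,-248,0,87],[0,0,0,141,-283,0,87],[0,0,0,159,-319,0,87],[0,0,0,176,-354,0,87],[0,0,0,194,-390,0,87],[0,0,0,212,-425,0,87]]])

```text
time_s: 1.15
position: [0.484, 0.1359, 0.4047]
tcp_rot: [[-0.0, -0.9, 0.435], [0.0, 0.435, 0.9], [-1.0, 0.0, -0.0]]
force: [0.5, 0.4, -0.3]
opening: 1.0
```

Request:
step_arm(motion=[[[0,0,0,17,-35,-10,87],[0,0,0,35,-71,-30,87],[0,0,0,35,-71,-60,87],[0,0,0,35,-71,-80,87],[0,0,0,35,-71,-95,87],[0,0,0,35,-71,-95,87]]])

```text
time_s: 1.65
position: [0.5175, 0.0663, 0.3066]
tcp_rot: [[-0.008, -0.9, 0.436], [0.001, 0.436, 0.9], [-1.0, 0.007, -0.003]]
force: [0.4, -1.2, 0.3]
opening: 0.998
```

```bash
cat > snap.py <<'E'
import sys
from rig import bot
from h import *
tag=sys.argv[1]
for n in sys.argv[2:]:
    c=bot.capture(n);cv2.imwrite(f"pics/{n}{tag}.png",c["frame"][:,:,::-1]); np.savez(f"{n}{tag}.npz",**c)
s=bot.read_state();print(s["time_s"],s["position"].round(4),s["joint_positions"].round(1),s["force"].round(2),s["moment"].round(3),s["opening"])
E
python3 snap.py 1 wrist side
```

```text
1.75 [0.5187 0.0668 0.3094] [ -4.9  30.5 101.8  -0.   47.8 -69.1] [-0.17  0.04 -0.03] [ 0.003  0.029 -0.031] 0.9999542931900749
```

View pics/wrist1.png

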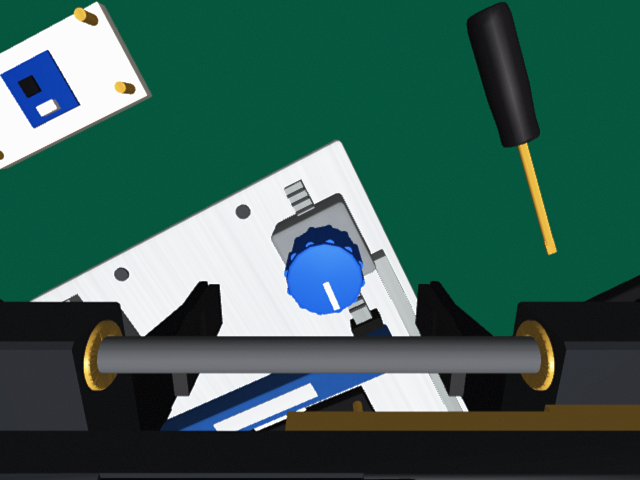

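View pics/side1.png

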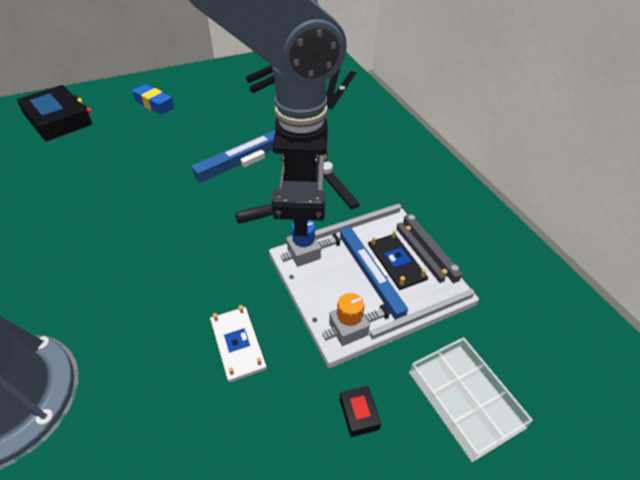

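The wrist view shows the blue knob at (325,280) with its white pointer at (331,297). I'll measure its axis and pointer angle, and the orange pointer from the side view.

```bash
cat > knob.py <<'E'
from h import *
import sys
def knob(fn,u,v,r=50):
    c=np.load(fn);W=cloud(c);f=c["frame"];hsv=cv2.cvtColor(f,cv2.COLOR_RGB2HSV)
    z=W[...,2];m=np.zeros(z.shape,bool);m[v-r:v+r,u-r:u+r]=1
    m&=(z>0.091)&(z<0.103)
    q=W[m];ct,R=cv2.minEnclosingCircle(q[:,:2].astype(np.float32))
    zt=np.median(q[:,2])
    w=m&(hsv[...,1]<90)&(hsv[...,2]>140)
    p=W[w][:,:2];d=p.mean(0)-np.array(ct)
    e=np.linalg.svd(p-p.mean(0))[2][0] if len(p)>2 else d
    e=e*np.sign(e@d)
    print(fn,"ctr",np.round(ct,4),"R",round(R,4),"z",zt.round(4),"n",len(p),"ptr deg by ctr",np.degrees(np.arctan2(d[1],d[0])).round(1),"by line",np.degrees(np.arctan2(e[1],e[0])).round(1),"mean",p.mean(0).round(4))
if __name__=="__main__":
    a=sys.argv; knob(a[1],int(a[2]),int(a[3]),int(a[4]))
E
python3 knob.py wrist1.npz 325 282 50
python3 knob.py side0.npz 303 230 20
python3 knob.py side0.npz 350 305 22
python3 knob.py scene0.npz 326 232 18
python3 knob.py scene0.npz 243 216 18
python3 - <<'E'
from h import *
# vise-frame profile of heads, jaw, deck, stop from scene+side
a=np.radians(1.3);o=np.array([.626,-.020])
for n in("scene","side"):
    c=np.load(n+"0.npz");W=cloud(c);h=cv2.cvtColor(c["frame"],cv2.COLOR_RGB2HSV)
    d=W[...,:2]-o;X=(d[...,0]*np.cos(a)+d[...,1]*np.sin(a))*1e3;Y=(-d[...,0]*np.sin(a)+d[...,1]*np.cos(a))*1e3;Z=W[...,2]*1e3
    inb=(abs(Y)<120)&(X>-60)&(X<135)
    m=inb&(h[...,0]>100)&(h[...,0]<125)&(h[...,1]>110)&(Z>36)&(Z<50)&(X<20)
    print(n,"jaw",cv2.minAreaRect(np.stack([X[m],Y[m]],1).astype(np.float32)),np.median(Z[m]))
    m=inb&(h[...,2]<70)&(Z>26)&(Z<33)&(X>0)&(X<82)&(abs(Y)<75)
    print(n,"deck",cv2.minAreaRect(np.stack([X[m],Y[m]],1).astype(np.float32)),m.sum())
    m=inb&(X>65)&(X<120)&(Z>33)&(abs(Y)<60)&(h[...,2]<120)
    print(n,"stop x pct",np.percentile(X[m],[1,5,25,50,75,95]).round(1),np.percentile(Z[m],[5,50,95]).round(1))
E
```

```text
wrist1.npz ctr [0.5179 0.0689] R 0.0214 z 0.0954 n 208 ptr deg by ctr -10.7 by line 27.3 mean [0.5267 0.0672]
side0.npz ctr [0.5184 0.0674] R 0.0213 z 0.0959 n 26 ptr deg by ctr 8.9 by line 3.2 mean [0.5272 0.0688]
side0.npz ctr [ 0.5224 -0.1122] R 0.0215 z 0.0959 n 49 ptr deg by ctr 17.7 by line -24.7 mean [ 0.5313 -0.1093]
scene0.npz ctr [0.5203 0.0676] R 0.0215 z 0.095 n 14 ptr deg by ctr 4.7 by line -0.4 mean [0.5268 0.0681]
scene0.npz ctr [ 0.5245 -0.111 ] R 0.0214 z 0.0951 n 12 ptr deg by ctr -3.4 by line 10.3 mean [ 0.5321 -0.1114]
scene jaw ((-17.244844436645508, -2.2736587524414062), (210.25538635253906, 34.57725143432617), 89.11973571777344) 42.506470463609666
scene deck ((43.74809646606445, 4.117008209228516), (116.78046417236328, 62.443260192871094), 87.63988494873047) 884
scene stop x pct [ 68.8  85.   91.4 105.1 113.6 119.2] [34.5 39.6 43.4]
side jaw ((-18.161643981933594, -2.8442306518554688), (211.08824157714844, 29.098712921142578), 88.03964233398438) 43.77651154021156
side deck ((40.319210052490234, 0.5917243957519531), (119.24598693847656, 58.14381408691406), 89.17616271972656) 1091
side stop x pct [ 82.9  83.6  88.3 105.6 110.9 118. ] [34.5 40.  43.4]
```

```bash
cat > ptr.py <<'E'
from h import *
import sys
def ptr(fn,u,v,r,ct=None,zp=0.096):
    c=np.load(fn);f=c["frame"][v-r:v+r,u-r:u+r];hsv=cv2.cvtColor(f,cv2.COLOR_RGB2HSV).astype(int)
    w=((hsv[...,1]<110)&(hsv[...,2]>150)).astype(np.uint8)
    k,l,st,ce=cv2.connectedComponentsWithStats(w)
    T=c["cam_to_world"]
    for i in range(1,k):
        if st[i,4]<8: continue
        vv,uu=np.nonzero(l==i)
        d=np.stack([(uu+u-r-c["cx"])/c["fx"],(vv+v-r-c["cy"])/c["fy"],np.ones(len(uu))],1)@T[:3,:3].T
        P=(T[:3,3]+d*((zp-T[2,3])/d[:,2])[:,None])[:,:2]
        L=cv2.minAreaRect(P.astype(np.float32));e=np.linalg.svd(P-P.mean(0))[2][0];e*=np.sign(e[0])
        print(fn,st[i],"mean",P.mean(0).round(4),"rect",np.round(L[1],4),"dir",np.degrees(np.arctan2(e[1],e[0])).round(1), "" if ct is None else np.degrees(np.arctan2(*(P.mean(0)-ct)[::-1])).round(1))
if __name__=="__main__":
    a=sys.argv; ptr(a[1],*map(int,a[2:5]),ct=None if len(a)<6 else np.array([float(a[5]),float(a[6])]))
E
python3 ptr.py wrist1.npz 330 290 28 .5179 .0689
python3 ptr.py side0.npz 303 227 14 .5184 .0674
python3 ptr.py side0.npz 350 300 18 .5224 -.1122
python3 ptr.py scene0.npz 326 230 11 .5203 .0676
python3 ptr.py scene0.npz 243 214 11 .5245 -.111
```

```text
wrist1.npz [ 21  20  17  28 193] mean [0.527  0.0684] rect [0.0034 0.0165] dir -3.2 -3.2
wrist1.npz [  0  40  56  16 377] mean [0.5365 0.0648] rect [0.029  0.0087] dir 68.5 -12.5
side0.npz [14  9 10  5 31] mean [0.5278 0.0695] rect [0.0071 0.0173] dir -1.2 12.8
side0.npz [26 17  2  5  9] mean [0.5325 0.0452] rect [0.0096 0.0017] dir 63.5 -57.6
side0.npz [ 0 23  3  5 14] mean [0.487  0.0494] rect [0.0094 0.0034] dir 65.0 -150.1
side0.npz [  0   0  36  36 730] mean [ 0.5279 -0.0959] rect [0.0665 0.0549] dir 0.6 71.2
scene0.npz [ 8  9  4  6 18] mean [0.5268 0.0682] rect [0.0141 0.0061] dir 1.1 5.0
scene0.npz [ 0 13  2  9 10] mean [0.5463 0.0542] rect [0.0222 0.002 ] dir 14.7 -27.2
scene0.npz [ 7 10  5  6 15] mean [ 0.5318 -0.1114] rect [0.0156 0.0051] dir 2.3 -2.8
```

Request:
step_arm(motion=[[[0,0,0,0,1,-32,64],[0,0,0,0,1,-64,58],[0,0,0,0,1,-64,30],[0,0,0,0,1,-64,30],[0,0,0,0,1,-64,30],[0,0,0,0,1,-64,30],[0,0,0,0,1,-64,30]]])

```text
time_s: 2.33
position: [0.5194, 0.0679, 0.2478]
tcp_rot: [[0.004, -0.901, 0.435], [-0.0, 0.435, 0.901], [-1.0, -0.004, 0.001]]
force: [-0.6, -0.4, -0.5]
opening: 0.553
```

```bash
python3 snap.py 2 wrist
```

```text
2.3833 [0.5193 0.0679 0.2476] [ -4.8  36.6 104.   -0.   39.2 -69. ] [0.34 0.47 0.46] [-0.009  0.016  0.005] 0.5067147596462691
```

View pics/wrist2.png

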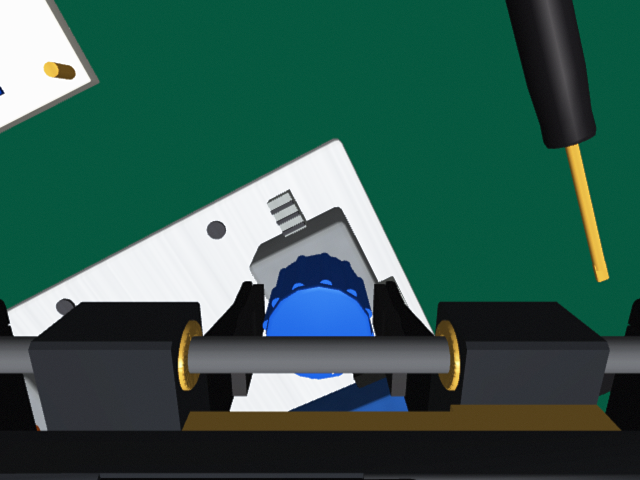

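The fingers have almost closed on the blue knob, at (320,320).

Request:
step_arm(motion=[[[0,0,0,0,0,0,30],[0,0,0,0,0,0,30],[0,0,-4,0,0,0,30],[0,0,-8,0,0,0,30],[0,0,-12,0,0,0,30],[0,0,-16,0,0,0,30],[0,0,-20,0,0,0,30]]])

```text
time_s: 2.97
position: [0.519, 0.0676, 0.2472]
tcp_rot: [[0.002, -0.696, 0.718], [-0.001, 0.718, 0.696], [-1.0, -0.002, 0.001]]
force: [-1.5, -1.5, 7.9]
opening: 0.451
```

```bash
cat > st.py <<'E'
from rig import bot
import numpy as np
s=bot.read_state();R=s["tcp_rot"]
print(s["time_s"],"p",s["position"].round(4),"yaw",np.degrees(np.arctan2(R[1,2],R[0,2])).round(2),"F",s["force"].round(2),"M",s["moment"].round(3),"tau6",s["tau"][5].round(3),"op",(s["opening"]*87).round(2),"j6",s["joint_positions"][5].round(1))
E
python3 st.py
```

```text
Traceback (most recent call last):
  File "st.py", line 4, in <module>
    print(s["time_s"],"p",s["position"].round(4),"yaw",np.degrees(np.arctan2(R[1,2],R[0,2])).round(2),"F",s["force"].round(2),"M",s["moment"].round(3),"tau6",s["tau"][5].round(3),"op",(s["opening"]*87).round(2),"j6",s["joint_positions"][5].round(1))
                                                                                                                                                                                        ^^^^^^^^^^^^^^^^^^^^^^^
AttributeError: 'float' object has no attribute 'round'
```

```bash
sed -i 's/(s\["opening"\]\*87).round(2)/round(s["opening"]*87,2)/' st.py; python3 st.py;python3 st.py
```

```text
2.9667 p [0.519  0.0676 0.2472] yaw 44.11 F [-1.46 -1.5   7.89] M [-0.253  0.256  0.128] tau6 -0.379 op 39.25 j6 -48.9
2.9667 p [0.519  0.0676 0.2472] yaw 44.11 F [-1.46 -1.5   7.89] M [-0.253  0.256  0.128] tau6 -0.379 op 39.25 j6 -48.9
```

Request:
step_arm(motion=[[[0,0,-3,0,0,0,30],[0,0,-6,0,0,0,30],[0,0,-9,0,0,0,30]]])

```text
time_s: 3.22
position: [0.5189, 0.0675, 0.2472]
tcp_rot: [[0.001, -0.576, 0.817], [-0.001, 0.817, 0.576], [-1.0, -0.002, 0.001]]
force: [-1.6, -1.7, 8.6]
opening: 0.452
```

```bash
python3 st.py
```

```text
3.2167 p [0.5189 0.0675 0.2472] yaw 35.17 F [-1.6  -1.66  8.65] M [-0.303  0.331  0.144] tau6 -0.242 op 39.3 j6 -39.9
```

Request:
step_arm(motion=[[[0,0,0,0,0,0,62],[0,0,0,0,0,0,62],[0,0,0,0,0,0,62],[0,0,0,0,0,30,62],[0,0,5,0,-5,58,62],[0,0,12,1,-45,60,62],[0,0,19,2,-85,60,62],[0,0,26,2,-125,60,62],[0,0,30,3,-150,60,62],[0,0,30,3,-150,60,62]]])

```text
time_s: 4.05
position: [0.5228, -0.0876, 0.306]
tcp_rot: [[0.003, -0.907, 0.42], [-0.003, 0.42, 0.907], [-1.0, -0.004, -0.002]]
force: [0.4, 0.5, 0.2]
opening: 0.713
```

```bash
python3 snap.py 3 wrist side;python3 st.py
```

```text
4.15 [ 0.5216 -0.0835  0.3055] [-21.2  31.2 101.3   0.   47.6 -86.2] [ 0.03  0.23 -0.69] [ 0.077 -0.003  0.026] 0.7138929889832532
4.15 p [ 0.5216 -0.0835  0.3055] yaw 65.0 F [ 0.03  0.23 -0.69] M [ 0.077 -0.003  0.026] tau6 -0.072 op 62.11 j6 -86.2
```

View pics/wrist3.png

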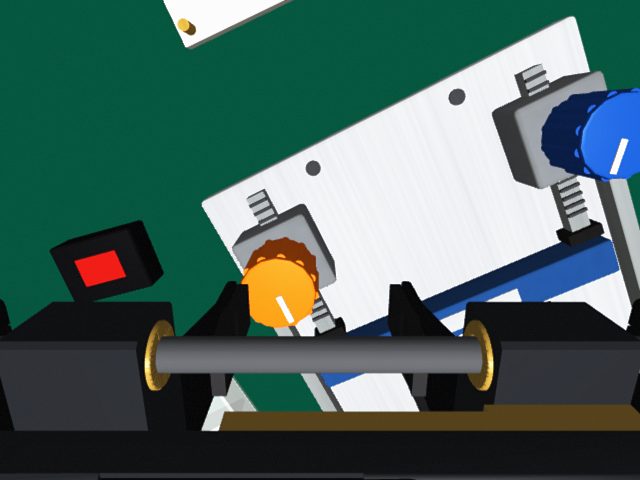

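View pics/side3.png

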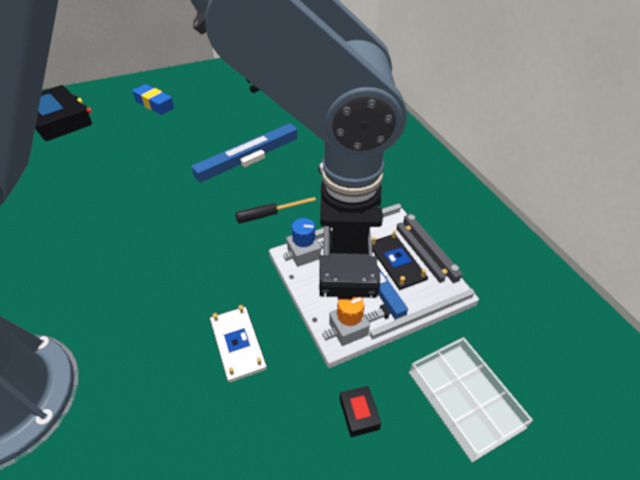

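From the hover the wrist camera sees both pointers, orange at (285,309) and blue at (620,157). The blue head is close to the jaw.

```bash
python3 ptr.py wrist3.npz 280 300 26 .5232 -.1115;python3 ptr.py wrist3.npz 614 155 25 .519 .068; python3 knob.py wrist3.npz 281 290 45
```

```text
wrist3.npz [ 22  22  18  27 188] mean [ 0.5311 -0.1111] rect [0.0034 0.0164] dir -0.5 2.7
wrist3.npz [41 43 11  9 57] mean [ 0.5419 -0.1065] rect [0.0053 0.0047] dir -73.2 15.1
wrist3.npz [ 20   8  20  36 276] mean [0.5255 0.0641] rect [0.0037 0.0162] dir -32.6 -30.9
wrist3.npz [ 0 48  6  2  9] mean [0.5306 0.0501] rect [0.0024 0.0005] dir 57.0 -57.0
wrist3.npz [21 48 17  2 19] mean [0.5361 0.0617] rect [0.0075 0.0005] dir 65.7 -20.2
wrist3.npz ctr [ 0.5222 -0.1107] R 0.0215 z 0.0954 n 181 ptr deg by ctr -2.0 by line 2.0 mean [ 0.5312 -0.111 ]
```

Request:
step_arm(motion=[[[0,0,0,1,-30,0,60],[0,0,0,1,-30,-20,58],[0,0,0,1,-30,-60,54],[0,0,0,1,-30,-60,30],[0,0,0,1,-30,-60,30],[0,0,0,1,-30,-60,30],[0,0,0,1,-30,-60,30],[0,0,0,1,-30,-60,30]]])

```text
time_s: 4.82
position: [0.5226, -0.1114, 0.247]
tcp_rot: [[0.001, -0.908, 0.419], [-0.0, 0.419, 0.908], [-1.0, -0.001, 0.001]]
force: [0.3, 0.1, -7.7]
opening: 0.452
```

Request:
step_arm(motion=[[[0,0,-6,0,0,0,30],[0,0,-12,0,0,0,30],[0,0,-18,0,0,0,30],[0,0,-24,0,0,0,30],[0,0,-30,0,0,0,30]]])

```text
time_s: 5.23
position: [0.5225, -0.1117, 0.247]
tcp_rot: [[0.001, -0.574, 0.819], [-0.0, 0.819, 0.574], [-1.0, -0.001, 0.001]]
force: [-0.2, -0.5, -7.9]
opening: 0.454
```

```bash
python3 st.py
```

```text
5.2333 p [ 0.5225 -0.1117  0.247 ] yaw 35.0 F [-0.24 -0.51 -7.89] M [ 0.077 -0.073  0.168] tau6 -0.654 op 39.46 j6 -59.1
```

Request:
step_arm(motion=[[[0,0,-6,0,0,0,30],[0,0,-12,0,0,0,30],[0,0,-18,0,0,0,30],[0,0,-24,0,0,0,30],[0,0,-30,0,0,0,30],[0,0,-35,0,0,0,30]]])

```text
time_s: 5.73
position: [0.5223, -0.1118, 0.247]
tcp_rot: [[0.0, -0.001, 1.0], [-0.001, 1.0, 0.001], [-1.0, -0.001, 0.0]]
force: [-2.2, -0.1, -7.1]
opening: 0.454
```

```bash
python3 st.py
```

```text
5.7333 p [ 0.5223 -0.1118  0.247 ] yaw 0.03 F [-2.2  -0.06 -7.14] M [-0.157  0.081  0.177] tau6 -0.412 op 39.53 j6 -24.1
```

Request:
step_arm(motion=[[[0,0,0,0,0,0,62],[0,0,0,0,0,0,62],[0,0,0,0,0,20,62],[0,0,6,0,3,50,62],[0,0,13,-1,40,60,62],[0,0,20,-2,80,60,62],[0,0,27,-3,120,60,62],[0,0,34,-4,160,60,62],[0,0,40,-4,180,54,60],[0,0,40,-4,180,25,58],[0,0,40,-4,180,0,54],[0,0,40,-4,180,0,30]]])

```text
time_s: 6.73
position: [0.5177, 0.0687, 0.2438]
tcp_rot: [[-0.004, -0.648, 0.761], [0.0, 0.761, 0.648], [-1.0, 0.003, -0.003]]
force: [-0.5, 0.0, 0.3]
opening: 0.608
```

Request:
step_arm(motion=[[[0,0,0,0,0,0,30],[0,0,0,0,0,0,30],[0,0,0,0,0,0,30],[0,0,0,0,0,0,30],[0,0,-6,0,0,0,30],[0,0,-12,0,0,0,30],[0,0,-18,0,0,0,30],[0,0,-24,0,0,0,30],[0,0,-30,0,0,0,30]]])

```text
time_s: 7.48
position: [0.5185, 0.067, 0.2472]
tcp_rot: [[0.0, -0.174, 0.985], [-0.001, 0.985, 0.174], [-1.0, -0.002, -0.0]]
force: [-3.6, -3.8, 4.6]
opening: 0.453
```

```bash
python3 st.py
```

```text
7.4833 p [0.5185 0.067  0.2472] yaw 10.01 F [-3.63 -3.84  4.64] M [-0.753  0.478  0.137] tau6 -0.633 op 39.39 j6 -14.8
```

Request:
step_arm(motion=[[[0,0,-6,0,0,0,30],[0,0,-12,0,0,0,30],[0,0,-18,0,0,0,30],[0,0,-24,0,0,0,30],[0,0,-30,0,0,0,30]]])

```text
time_s: 7.9
position: [0.5178, 0.0671, 0.2472]
tcp_rot: [[-0.002, 0.342, 0.94], [-0.001, 0.94, -0.342], [-1.0, -0.002, -0.001]]
force: [-5.9, -3.8, 7.7]
opening: 0.453
```

```bash
python3 st.py
```

```text
7.9 p [0.5178 0.0671 0.2472] yaw -19.98 F [-5.9  -3.85  7.74] M [-0.74   0.772  0.196] tau6 -0.625 op 39.44 j6 15.2
```

Request:
step_arm(motion=[[[0,0,0,0,0,0,62],[0,0,0,0,0,0,62],[0,0,0,0,0,20,62],[0,0,6,0,-3,50,62],[0,0,13,1,-40,60,62],[0,0,20,2,-80,60,62],[0,0,27,3,-120,60,62],[0,0,34,3,-150,60,62],[0,0,40,3,-150,60,60],[0,0,40,3,-150,60,60]]])

```text
time_s: 8.73
position: [0.5224, -0.0847, 0.3065]
tcp_rot: [[0.003, -0.345, 0.939], [-0.001, 0.939, 0.345], [-1.0, -0.002, 0.003]]
force: [0.3, 0.1, 0.4]
opening: 0.692
```

```bash
python3 snap.py 4 wrist scene;python3 st.py
```

```text
8.8333 [ 0.5217 -0.0822  0.306 ] [-21.1  31.1 101.3   0.   47.6 -41.2] [0.48 0.81 0.01] [-0.091  0.037  0.005] 0.6957187833512236
8.8333 p [ 0.5217 -0.0822  0.306 ] yaw 20.05 F [0.48 0.81 0.01] M [-0.091  0.037  0.005] tau6 -0.105 op 60.53 j6 -41.2
```

View pics/wrist4.png

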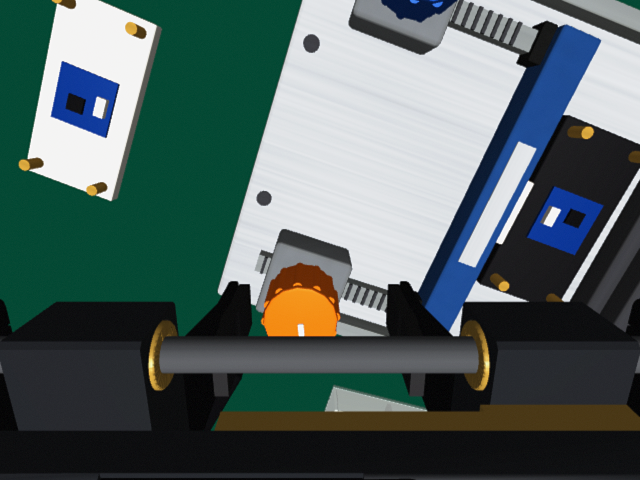

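View pics/scene4.png

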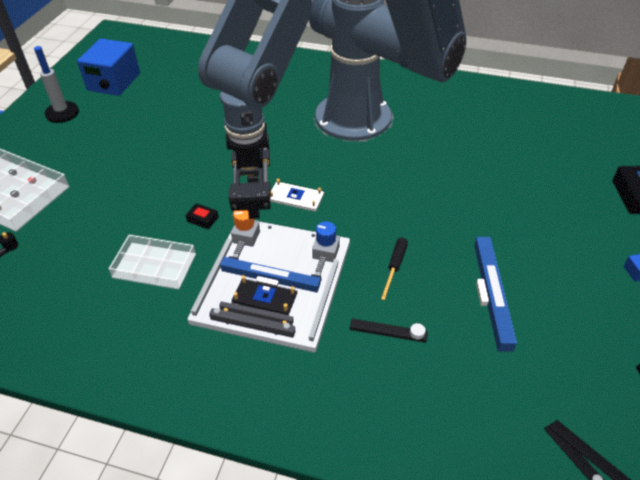

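Request:
step_arm(motion=[[[0,0,0,1,-30,0,60],[0,0,0,1,-30,-20,58],[0,0,0,1,-30,-60,54],[0,0,0,1,-30,-60,30],[0,0,0,1,-30,-60,30],[0,0,0,1,-30,-60,30],[0,0,0,1,-30,-60,30],[0,0,0,1,-30,-60,30],[0,0,-5,1,-30,-60,30],[0,0,-10,1,-30,-60,30],[0,0,-15,1,-30,-60,30],[0,0,-20,1,-30,-60,30]]])

```text
time_s: 9.83
position: [0.5223, -0.1115, 0.2469]
tcp_rot: [[0.0, -0.0, 1.0], [0.0, 1.0, 0.0], [-1.0, 0.0, 0.0]]
force: [-2.1, 1.2, -6.6]
opening: 0.451
```

```bash
python3 st.py
```

```text
9.8333 p [ 0.5223 -0.1115  0.2469] yaw 0.03 F [-2.07  1.18 -6.56] M [0.099 0.202 0.168] tau6 -0.499 op 39.24 j6 -24.1
```

Request:
step_arm(motion=[[[0,0,-5,0,0,0,30],[0,0,-10,0,0,0,30],[0,0,-15,0,0,0,30]]])

```text
time_s: 10.08
position: [0.5222, -0.1115, 0.247]
tcp_rot: [[0.0, 0.258, 0.966], [0.0, 0.966, -0.258], [-1.0, 0.0, 0.0]]
force: [-1.2, 1.1, -6.6]
opening: 0.451
```

```bash
python3 st.py
```

```text
10.0833 p [ 0.5222 -0.1115  0.247 ] yaw -14.97 F [-1.17  1.13 -6.6 ] M [0.124 0.172 0.148] tau6 -0.496 op 39.25 j6 -9.1
```

Request:
step_arm(motion=[[[0,0,-5,0,0,0,30],[0,0,-10,0,0,0,30]]])

```text
time_s: 10.25
position: [0.5222, -0.1114, 0.247]
tcp_rot: [[0.0, 0.422, 0.907], [0.0, 0.907, -0.422], [-1.0, 0.0, 0.0]]
force: [-1.9, 1.0, -6.4]
opening: 0.452
```

```bash
python3 st.py
```

```text
10.25 p [ 0.5222 -0.1114  0.247 ] yaw -24.96 F [-1.95  0.97 -6.4 ] M [0.055 0.292 0.185] tau6 -0.496 op 39.33 j6 0.9
```

Request:
step_arm(motion=[[[0,0,0,0,0,0,62],[0,0,0,0,0,0,62],[0,0,0,0,0,20,62],[0,0,6,0,3,50,62],[0,0,13,-1,40,60,62],[0,0,20,-2,80,60,62],[0,0,27,-3,120,60,62],[0,0,34,-4,160,60,62],[0,0,40,-4,180,54,60],[0,0,40,-4,180,25,58],[0,0,40,-4,180,0,54],[0,0,40,-4,180,0,30]]])

```text
time_s: 11.25
position: [0.5181, 0.0686, 0.2439]
tcp_rot: [[-0.003, -0.266, 0.964], [0.0, 0.964, 0.266], [-1.0, 0.001, -0.003]]
force: [-1.3, 0.4, -0.1]
opening: 0.613
```

Request:
step_arm(motion=[[[0,0,0,0,0,0,30],[0,0,0,0,0,0,30],[0,0,0,0,0,0,30],[0,0,0,0,0,0,30],[0,0,0,0,0,0,30],[0,0,-5,0,0,0,30],[0,0,-10,0,0,0,30],[0,0,-15,0,0,0,30]]])

```text
time_s: 11.92
position: [0.5183, 0.0674, 0.247]
tcp_rot: [[-0.001, -0.001, 1.0], [-0.001, 1.0, 0.001], [-1.0, -0.001, -0.001]]
force: [-4.2, -3.0, 6.0]
opening: 0.454
```

```bash
python3 st.py
```

```text
11.9167 p [0.5183 0.0674 0.247 ] yaw 0.04 F [-4.18 -3.04  5.99] M [-0.553  0.789  0.218] tau6 -0.495 op 39.53 j6 -4.8
```

Request:
step_arm(motion=[[[0,0,-5,0,0,0,30],[0,0,-10,0,0,0,30]]])

```text
time_s: 12.08
position: [0.5181, 0.0674, 0.247]
tcp_rot: [[-0.001, 0.173, 0.985], [-0.001, 0.985, -0.173], [-1.0, -0.001, -0.001]]
force: [-5.3, -2.5, 6.8]
opening: 0.451
```

```bash
python3 st.py
```

```text
12.0833 p [0.5181 0.0674 0.247 ] yaw -9.96 F [-5.26 -2.53  6.83] M [-0.58   0.894  0.179] tau6 -0.49 op 39.27 j6 5.2
```

Request:
step_arm(motion=[[[0,0,-4,0,0,0,30],[0,0,-8,0,0,0,30]]])

```text
time_s: 12.25
position: [0.5179, 0.0674, 0.247]
tcp_rot: [[-0.002, 0.307, 0.952], [-0.001, 0.952, -0.307], [-1.0, -0.001, -0.001]]
force: [-5.3, -3.2, 6.6]
opening: 0.45
```

```bash
python3 st.py
```

```text
12.25 p [0.5179 0.0674 0.247 ] yaw -17.91 F [-5.26 -3.17  6.61] M [-0.549  0.937  0.16 ] tau6 -0.346 op 39.16 j6 13.1
```

Request:
step_arm(motion=[[[0,0,0,0,0,0,62],[0,0,0,0,0,0,62],[0,0,0,0,0,20,62],[0,0,6,0,-3,50,62],[0,0,13,1,-40,60,62],[0,0,20,2,-80,60,62],[0,0,20,3,-120,60,62],[0,0,20,3,-150,60,62],[0,0,20,3,-150,60,60],[0,0,20,3,-150,60,60]]])

```text
time_s: 13.08
position: [0.5225, -0.0842, 0.3063]
tcp_rot: [[0.003, -0.035, 0.999], [-0.001, 0.999, 0.035], [-1.0, -0.001, 0.003]]
force: [0.7, 0.2, -0.1]
opening: 0.694
```

```bash
python3 snap.py 5 wrist scene;python3 st.py; python3 -c "
import cv2
a=cv2.imread('pics/scene5.png')[190:360,170:370]
cv2.imwrite('pics/sc5.png',cv2.resize(a,None,fx=3.5,fy=3.5,interpolation=cv2.INTER_CUBIC))"
```

```text
13.1833 [ 0.5218 -0.0818  0.3058] [-2.110e+01  3.110e+01  1.013e+02  1.000e-01  4.760e+01 -2.330e+01] [-0.08 -0.46  0.38] [-0.097  0.017 -0.011] 0.6890716840159768
13.1833 p [ 0.5218 -0.0818  0.3058] yaw 2.21 F [-0.08 -0.46  0.38] M [-0.097  0.017 -0.011] tau6 -0.001 op 59.95 j6 -23.3
```

View pics/wrist5.png

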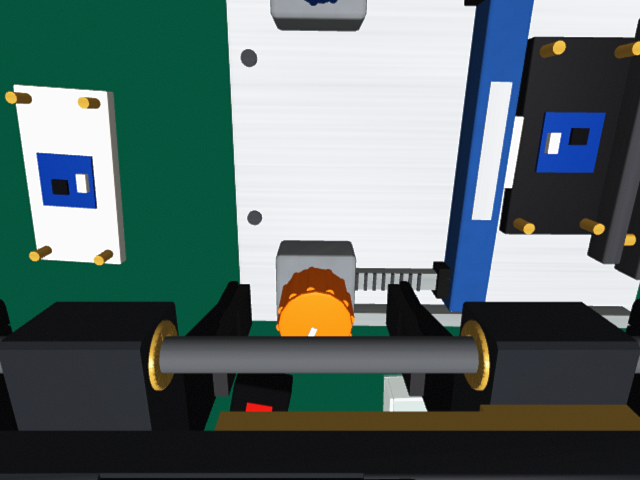

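View pics/sc5.png

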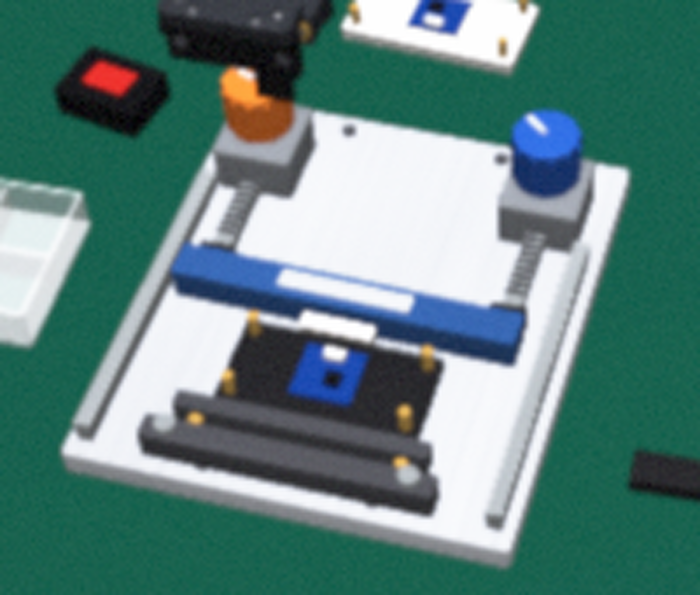

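Request:
step_arm(motion=[[[0,0,0,1,-30,0,60],[0,0,0,1,-30,-20,58],[0,0,0,1,-30,-60,54],[0,0,0,1,-30,-60,30],[0,0,0,1,-30,-60,30],[0,0,0,1,-30,-60,30],[0,0,0,1,-30,-60,30],[0,0,0,1,-30,-60,30],[0,0,-3,1,-30,-60,30],[0,0,-6,1,-30,-60,30]]])

```text
time_s: 14.02
position: [0.5222, -0.1112, 0.2469]
tcp_rot: [[0.0, 0.067, 0.998], [0.001, 0.998, -0.067], [-1.0, 0.001, 0.0]]
force: [-0.7, 3.0, -7.0]
opening: 0.451
```

```bash
python3 st.py
```

```text
14.0167 p [ 0.5222 -0.1112  0.2469] yaw -3.87 F [-0.74  3.03 -6.98] M [0.379 0.1   0.212] tau6 -0.254 op 39.25 j6 -20.2
```

Request:
step_arm(motion=[[[0,0,-3,0,0,0,30],[0,0,-6,0,0,0,30]]])

```text
time_s: 14.18
position: [0.5223, -0.1112, 0.2469]
tcp_rot: [[0.0, 0.171, 0.985], [0.001, 0.985, -0.171], [-1.0, 0.001, 0.0]]
force: [-0.7, 2.9, -6.9]
opening: 0.45
```

```bash
python3 st.py
```

```text
14.1833 p [ 0.5223 -0.1112  0.2469] yaw -9.87 F [-0.68  2.91 -6.94] M [0.358 0.052 0.197] tau6 -0.229 op 39.17 j6 -14.2
```

Request:
step_arm(motion=[[[0,0,-3,0,0,0,30],[0,0,-6,0,0,0,30]]])

```text
time_s: 14.35
position: [0.5223, -0.1112, 0.2469]
tcp_rot: [[0.0, 0.273, 0.962], [0.001, 0.962, -0.273], [-1.0, 0.001, 0.0]]
force: [-1.1, 2.5, -5.9]
opening: 0.455
```

```bash
python3 st.py
```

```text
14.35 p [ 0.5223 -0.1112  0.2469] yaw -15.87 F [-1.06  2.5  -5.86] M [0.363 0.118 0.168] tau6 -0.225 op 39.62 j6 -8.2
```

Request:
step_arm(motion=[[[0,0,-2,0,0,0,30],[0,0,-4,0,0,0,30]]])

```text
time_s: 14.52
position: [0.5223, -0.1112, 0.2469]
tcp_rot: [[0.0, 0.339, 0.941], [0.001, 0.941, -0.339], [-1.0, 0.001, 0.0]]
force: [-1.6, 3.3, -6.7]
opening: 0.453
```

```bash
python3 st.py
```

```text
14.5167 p [ 0.5223 -0.1112  0.2469] yaw -19.83 F [-1.65  3.3  -6.72] M [0.36  0.118 0.174] tau6 -0.081 op 39.39 j6 -4.3
```

Request:
step_arm(motion=[[[0,0,-2,0,0,0,30],[0,0,-4,0,0,0,30]]])

```text
time_s: 14.68
position: [0.5223, -0.1112, 0.2469]
tcp_rot: [[0.0, 0.404, 0.915], [0.001, 0.915, -0.404], [-1.0, 0.001, 0.0]]
force: [-1.1, 2.6, -6.2]
opening: 0.449
```

```bash
python3 st.py
```

```text
14.6833 p [ 0.5223 -0.1112  0.2469] yaw -23.82 F [-1.07  2.62 -6.23] M [0.424 0.14  0.218] tau6 -0.089 op 39.07 j6 -0.3
```

Request:
step_arm(motion=[[[0,0,-2,0,0,0,30],[0,0,-4,0,0,0,30]]])

```text
time_s: 14.85
position: [0.5223, -0.1112, 0.2469]
tcp_rot: [[0.0, 0.467, 0.884], [0.001, 0.884, -0.467], [-1.0, 0.001, 0.0]]
force: [-0.2, 3.0, -6.8]
opening: 0.454
```

```bash
python3 st.py
```

```text
14.85 p [ 0.5223 -0.1112  0.2469] yaw -27.82 F [-0.16  2.99 -6.76] M [0.373 0.038 0.189] tau6 -0.089 op 39.53 j6 3.7
```

Request:
step_arm(motion=[[[0,0,0,0,0,0,62],[0,0,0,0,0,0,62],[0,0,0,0,0,20,62],[0,0,6,0,3,50,62],[0,0,13,-1,40,60,62],[0,0,20,-2,80,60,62],[0,0,27,-3,120,60,62],[0,0,34,-5,160,60,62],[0,0,40,-5,179,54,60],[0,0,40,-5,179,25,58],[0,0,40,-5,179,0,54],[0,0,40,-5,179,0,30]]])

```text
time_s: 15.85
position: [0.5171, 0.0674, 0.2439]
tcp_rot: [[-0.003, -0.214, 0.977], [0.0, 0.977, 0.214], [-1.0, 0.001, -0.003]]
force: [0.5, -0.1, -0.2]
opening: 0.609
```

Request:
step_arm(motion=[[[0,0,0,0,0,0,30],[0,0,0,0,0,0,30],[0,0,0,0,0,0,30],[0,0,0,0,0,0,30],[0,0,0,0,0,0,30],[0,0,-2,0,0,0,30],[0,0,-4,0,0,0,30]]])

```text
time_s: 16.43
position: [0.5181, 0.0664, 0.2472]
tcp_rot: [[0.002, -0.142, 0.99], [-0.001, 0.99, 0.142], [-1.0, -0.001, 0.002]]
force: [-2.3, -2.4, 7.0]
opening: 0.45
```

```bash
python3 st.py
```

```text
16.4333 p [0.5181 0.0664 0.2472] yaw 8.18 F [-2.34 -2.39  7.04] M [-0.289  0.252  0.214] tau6 -0.105 op 39.18 j6 -13.1
```

Request:
step_arm(motion=[[[0,0,-2,0,0,0,30],[0,0,-4,0,0,0,30]]])

```text
time_s: 16.6
position: [0.518, 0.0664, 0.2473]
tcp_rot: [[0.002, -0.073, 0.997], [-0.001, 0.997, 0.073], [-1.0, -0.001, 0.002]]
force: [-1.5, -0.9, 6.1]
opening: 0.45
```

```bash
python3 st.py
```

```text
16.6 p [0.518  0.0664 0.2473] yaw 4.19 F [-1.46 -0.95  6.15] M [-0.348  0.305  0.204] tau6 -0.088 op 39.16 j6 -9.1
```

Request:
step_arm(motion=[[[0,0,-2,0,0,0,30],[0,0,-4,0,0,0,30]]])

```text
time_s: 16.77
position: [0.5179, 0.0664, 0.2473]
tcp_rot: [[0.002, -0.003, 1.0], [-0.001, 1.0, 0.003], [-1.0, -0.001, 0.002]]
force: [-3.5, -1.3, 7.4]
opening: 0.453
```

```bash
python3 st.py
```

```text
16.7667 p [0.5179 0.0664 0.2473] yaw 0.19 F [-3.5  -1.34  7.39] M [-0.416  0.356  0.215] tau6 -0.084 op 39.37 j6 -5.1
```

Request:
step_arm(motion=[[[0,0,-2,0,0,0,30],[0,0,-4,0,0,0,30]]])

```text
time_s: 16.93
position: [0.5178, 0.0664, 0.2472]
tcp_rot: [[0.001, 0.066, 0.998], [-0.001, 0.998, -0.066], [-1.0, -0.001, 0.001]]
force: [-2.1, -1.9, 6.4]
opening: 0.452
```

```bash
python3 st.py
```

```text
16.9333 p [0.5178 0.0664 0.2472] yaw -3.81 F [-2.07 -1.94  6.43] M [-0.399  0.382  0.219] tau6 -0.081 op 39.3 j6 -1.1
```

Request:
step_arm(motion=[[[0,0,-2,0,0,0,30],[0,0,-4,0,0,0,30]]])

```text
time_s: 17.1
position: [0.5176, 0.0664, 0.2472]
tcp_rot: [[0.001, 0.136, 0.991], [-0.001, 0.991, -0.136], [-1.0, -0.001, 0.001]]
force: [-1.9, -1.9, 7.8]
opening: 0.448
```

```bash
python3 st.py
```

```text
17.1 p [0.5176 0.0664 0.2472] yaw -7.8 F [-1.92 -1.85  7.82] M [-0.38   0.456  0.199] tau6 -0.068 op 38.97 j6 2.9
```

Request:
step_arm(motion=[[[0,0,0,0,0,0,62],[0,0,0,0,0,0,62],[0,0,0,0,0,20,62],[0,0,6,0,-3,50,62],[0,0,13,1,-40,60,62],[0,0,20,2,-80,60,62],[0,0,20,3,-120,60,62],[0,0,20,4,-149,60,62],[0,0,20,4,-149,60,60],[0,0,20,4,-149,60,60]]])

```text
time_s: 17.93
position: [0.522, -0.084, 0.3059]
tcp_rot: [[0.001, -0.208, 0.978], [-0.0, 0.978, 0.208], [-1.0, -0.0, 0.001]]
force: [-0.5, 0.1, -1.4]
opening: 0.694
```

```bash
python3 snap.py 6 wrist scene side;python3 st.py; python3 -c "
import cv2
a=cv2.imread('pics/scene6.png')[190:360,170:370]
cv2.imwrite('pics/sc6.png',cv2.resize(a,None,fx=3.5,fy=3.5,interpolation=cv2.INTER_CUBIC))"
python3 - <<'E'
from h import *
a=np.radians(1.3);o=np.array([.626,-.020])
for t in "0456":
    if t=='':continue
    c=np.load(f"scene{t}.npz");W=cloud(c)
    d=W[...,:2]-o;X=(d[...,0]*np.cos(a)+d[...,1]*np.sin(a))*1e3;Y=(-d[...,0]*np.sin(a)+d[...,1]*np.cos(a))*1e3;Z=W[...,2]*1e3
    v=c["frame"].astype(int).sum(2)
    m=(abs(Y)<50)&(X>60)&(X<125)&(Z>32)&(Z<46)&(v<300)
    print(t,m.sum(),X[m].mean().round(2),np.percentile(X[m],[10,25,50,75]).round(1))
E
python3 ptr.py scene6.npz 326 230 11 .5203 .0676
```

```text
18.0833 [ 0.5214 -0.0811  0.3056] [-21.   31.1 101.3   0.   47.6 -33.3] [ 0.22  0.96 -0.08] [-0.095  0.056  0.007] 0.6923489611456632
18.0833 p [ 0.5214 -0.0811  0.3056] yaw 12.28 F [ 0.22  0.96 -0.08] M [-0.095  0.056  0.007] tau6 0.002 op 60.23 j6 -33.3
0 826 104.31 [ 86.7  92.8 108.5 117.8]
4 843 103.71 [ 85.9  92.1 108.4 118. ]
5 902 101.86 [ 82.8  90.4 107.5 117.1]
6 916 101.55 [ 75.7  90.2 106.6 117.1]
scene6.npz [ 8  2  4  7 20] mean [0.5103 0.0633] rect [0.0184 0.0058] dir 28.6 -156.8
scene6.npz [ 0 13  1  9  9] mean [0.5472 0.0542] rect [0.0222 0.    ] dir 16.4 -26.4
```

View pics/wrist6.png

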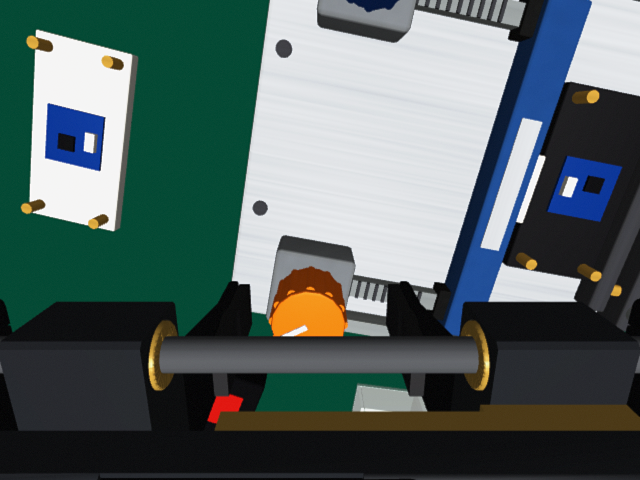

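View pics/sc6.png

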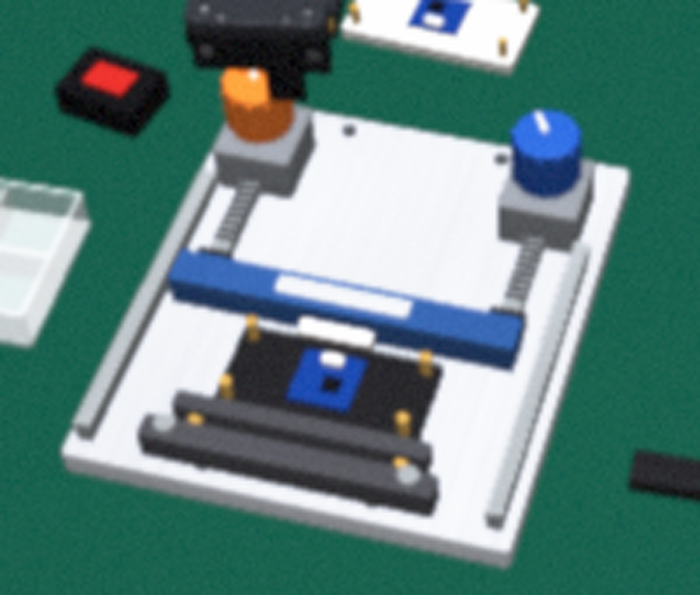

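Request:
step_arm(motion=[[[0,0,-3,30,-5,20,60],[0,0,-6,65,-10,40,60],[0,0,-9,100,-15,60,60],[0,0,-11,118,-18,60,60],[0,0,-11,118,-18,60,60],[0,0,-11,118,-18,60,60],[0,0,-11,118,-18,60,60]]])

```text
time_s: 18.67
position: [0.6385, -0.0984, 0.3645]
tcp_rot: [[-0.004, -0.024, 1.0], [0.001, 1.0, 0.024], [-1.0, 0.002, -0.004]]
force: [-1.1, 0.3, -0.3]
opening: 0.688
```

```bash
python3 snap.py 7 wrist;python3 st.py
```

```text
18.7167 [ 0.6383 -0.0987  0.3645] [-18.7  34.4  81.1   0.   64.8 -20. ] [-0.58  0.79  0.33] [-0.06   0.085 -0.006] 0.6873102991313965
18.7167 p [ 0.6383 -0.0987  0.3645] yaw 1.33 F [-0.58  0.79  0.33] M [-0.06   0.085 -0.006] tau6 -0.001 op 59.8 j6 -20.0
```

View pics/wrist7.png

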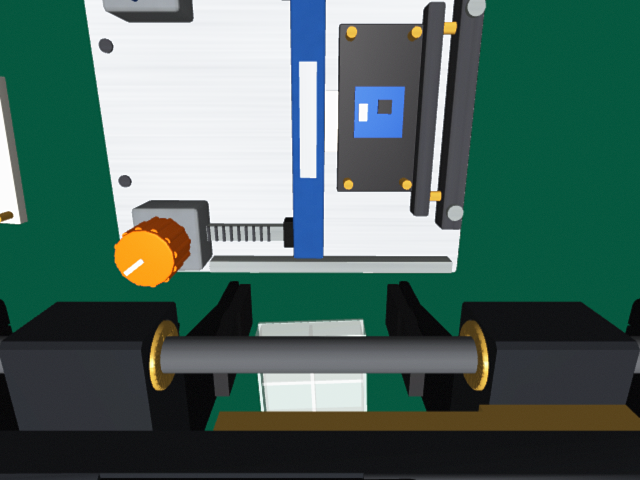

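```bash
cat > rowx.py <<'E'
from h import *
import sys
c=np.load(sys.argv[1]);W=cloud(c);a=np.radians(1.3);o=np.array([.626,-.020])
d=W[...,:2]-o;X=(d[...,0]*np.cos(a)+d[...,1]*np.sin(a))*1e3;Z=W[...,2]*1e3;Y=(-d[...,0]*np.sin(a)+d[...,1]*np.cos(a))*1e3
for v in map(int,sys.argv[2:]):
    print("row",v,"Y",Y[v,400].round(0))
    for u in list(range(286,296))+list(range(318,346,2))+list(range(408,470)):
        print(f"{u}:{X[v,u]:.1f}/{Z[v,u]:.0f}/{c['frame'][v,u].sum()}",end="  ")
    print()
E
python3 rowx.py wrist7.npz 110 150; python3 ptr.py wrist7.npz 140 268 30 .5224 -.1112
python3 -c "
import cv2
a=cv2.imread('pics/wrist7.png')[0:240,280:500]
cv2.imwrite('pics/w7c.png',cv2.resize(a,None,fx=2.5,fy=2.5,interpolation=cv2.INTER_CUBIC))"
```

```text
row 110 Y 6.0
286:-15.9/19/726  287:-15.1/19/726  288:-14.2/20/727  289:-13.5/20/732  290:-12.7/19/737  291:-10.4/41/500  292:-9.6/44/318  293:-8.8/44/299  294:-8.2/43/308  295:-7.4/44/308  318:9.0/43/309  320:10.4/44/314  322:11.8/43/305  324:13.3/42/332  326:14.9/31/764  328:16.3/33/757  330:17.8/33/756  332:19.3/33/756  334:20.7/33/756  336:22.2/33/765  338:23.8/30/307  340:25.4/29/268  342:26.8/31/267  344:28.3/30/261  408:76.0/30/219  409:76.7/30/221  410:77.7/29/220  411:78.0/31/216  412:79.1/29/214  413:80.0/29/219  414:80.6/29/213  415:81.5/29/214  416:82.1/30/210  417:82.8/30/157  418:83.6/29/72  419:83.4/33/72  420:83.4/37/81  421:83.8/38/165  422:84.4/39/224  423:85.5/37/234  424:85.8/38/243  425:86.6/38/237  426:87.4/38/236  427:88.0/38/241  428:88.8/38/244  429:89.3/39/248  430:89.9/40/242  431:90.7/39/237  432:91.3/40/238  433:92.4/38/233  434:93.0/39/226  435:93.8/39/215  436:94.6/38/274  437:100.8/19/648  438:101.4/19/738  439:102.3/19/735  440:102.7/20/732  441:103.8/19/733  442:104.3/20/738  443:105.1/20/753  444:105.0/23/369  445:105.3/24/98  446:105.1/27/75  447:1
[... 1309 characters left out ...]
 436:102.4/19/729  437:103.3/19/729  438:103.8/20/732  439:104.5/20/737  440:105.5/19/661  441:105.5/22/216  442:105.1/26/66  443:105.0/29/77  444:105.3/31/80  445:105.1/34/79  446:105.2/36/86  447:105.7/37/84  448:105.4/40/141  449:105.8/41/232  450:106.8/40/235  451:107.1/42/239  452:107.9/42/244  453:109.0/41/250  454:109.4/42/245  455:110.4/41/243  456:110.9/41/241  457:111.5/42/245  458:112.2/42/240  459:113.3/41/243  460:114.0/41/240  461:114.1/43/234  462:115.2/42/240  463:116.3/41/245  464:116.6/42/246  465:117.7/41/244  466:118.5/41/245  467:119.5/40/248  468:119.9/41/240  469:121.3/39/175  
wrist7.npz [ 14  21  20  17 120] mean [ 0.5153 -0.1167] rect [0.0161 0.0034] dir 38.5 -142.5
```

View pics/w7c.png

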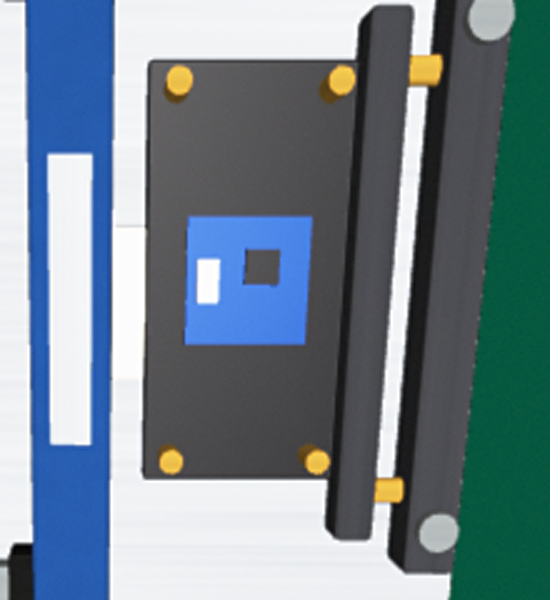

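```bash
cat > stop.py <<'E'
from h import *
import sys
a=np.radians(1.3);o=np.array([.626,-.020])
for f in sys.argv[1:]:
    c=np.load(f);W=cloud(c);d=W[...,:2]-o;X=(d[...,0]*np.cos(a)+d[...,1]*np.sin(a))*1e3;Z=W[...,2]*1e3;Y=(-d[...,0]*np.sin(a)+d[...,1]*np.cos(a))*1e3
    for y0 in range(-72,75,12):
        b=abs(Y-y0)<6
        fr=b&(X>74)&(X<100)&(Z>31)&(Z<35.5)   # front vertical face
        bk=b&(X>98)&(X<125)&(Z>24)&(Z<36)
        tp=b&(X>74)&(X<99)&(Z>36.5)&(Z<48)
        q=lambda m,p:round(float(np.percentile(X[m],p)),1) if m.sum()>8 else None
        print(f,y0,"front face",fr.sum(),q(fr,50),"top range",q(tp,3),q(tp,97),"back",bk.sum(),q(bk,50))
E
python3 stop.py wrist4.npz wrist5.npz wrist6.npz wrist7.npz | grep -v "None None None.*None"
```

```text
wrist4.npz -72 front face 0 None top range None None back 0 None
wrist4.npz -60 front face 0 None top range None None back 0 None
wrist4.npz -48 front face 17 83.4 top range 83.2 94.2 back 136 105.1
wrist4.npz -36 front face 89 83.3 top range 83.1 93.9 back 207 105.2
wrist4.npz -24 front face 95 83.2 top range 82.9 94.2 back 203 105.2
wrist4.npz -12 front face 86 83.1 top range 82.7 94.1 back 196 105.3
wrist4.npz 0 front face 99 83.2 top range 82.8 93.6 back 53 105.1
wrist4.npz 12 front face 108 83.3 top range 82.7 90.0 back 0 None
wrist4.npz 24 front face 84 83.2 top range 82.7 84.2 back 0 None
wrist4.npz 36 front face 2 None top range None None back 0 None
wrist4.npz 48 front face 0 None top range None None back 0 None
wrist4.npz 60 front face 0 None top range None None back 0 None
wrist4.npz 72 front face 0 None top range None None back 0 None
wrist5.npz -72 front face 43 83.4 top range 82.9 94.3 back 219 105.2
wrist5.npz -60 front face 104 83.3 top range 83.0 94.3 back 238 104.7
wrist5.npz -48 front face 79 83.4 top range 74.7 94.1 back 192 105.3
wrist5.npz -36 front face 103 83.
[... 1673 characters left out ...]
nge 74.6 94.7 back 71 105.2
wrist7.npz -36 front face 23 83.6 top range 83.7 94.7 back 69 105.2
wrist7.npz -24 front face 26 83.5 top range 83.8 94.7 back 75 105.2
wrist7.npz -12 front face 36 83.6 top range 83.8 94.8 back 79 105.2
wrist7.npz 0 front face 27 83.6 top range 83.6 94.8 back 80 105.2
wrist7.npz 12 front face 30 83.6 top range 83.9 94.8 back 81 105.2
wrist7.npz 24 front face 33 83.5 top range 84.0 94.8 back 84 105.2
wrist7.npz 36 front face 32 83.5 top range 83.8 94.6 back 89 105.1
wrist7.npz 48 front face 41 83.4 top range 76.0 94.8 back 94 105.2
wrist7.npz 60 front face 89 97.2 top range 74.9 94.5 back 182 103.0
wrist7.npz 72 front face 23 83.6 top range 83.8 94.6 back 96 105.1
```

Request:
step_arm(motion=[[[0,0,0,-35,-3,0,60],[0,0,0,-75,-8,-20,60],[0,0,0,-110,-12,-45,60],[0,0,0,-117,-12,-60,60],[0,0,0,-117,-12,-80,58],[0,0,0,-117,-12,-120,54],[0,0,0,-117,-12,-120,30],[0,0,0,-117,-12,-120,30],[0,0,0,-117,-12,-120,30],[0,0,0,-117,-12,-120,30],[0,0,0,-117,-12,-120,30],[0,0,0,-117,-12,-120,30]]])

```text
time_s: 19.72
position: [0.5223, -0.1119, 0.2471]
tcp_rot: [[0.0, -0.022, 1.0], [-0.0, 1.0, 0.022], [-1.0, -0.0, 0.0]]
force: [-2.5, -0.4, -1.2]
opening: 0.448
```

Request:
step_arm(motion=[[[0,0,-3,0,0,0,30],[0,0,-6,0,0,0,30],[0,0,-9,0,0,0,30],[0,0,-12,0,0,0,30]]])

```text
time_s: 20.05
position: [0.5222, -0.1118, 0.2471]
tcp_rot: [[-0.0, 0.188, 0.982], [-0.0, 0.982, -0.188], [-1.0, -0.0, -0.0]]
force: [-2.7, -0.6, -0.5]
opening: 0.453
```

```bash
python3 st.py
```

```text
20.05 p [ 0.5222 -0.1118  0.2471] yaw -10.82 F [-2.69 -0.6  -0.5 ] M [-0.079  0.431  0.231] tau6 -0.161 op 39.45 j6 -13.2
```

Request:
step_arm(motion=[[[0,0,-3,0,0,0,30],[0,0,-6,0,0,0,30]]])

```text
time_s: 20.22
position: [0.5222, -0.1118, 0.2471]
tcp_rot: [[-0.0, 0.289, 0.957], [-0.0, 0.957, -0.289], [-1.0, -0.001, -0.0]]
force: [-3.1, 0.2, -1.1]
opening: 0.453
```

```bash
python3 st.py
```

```text
20.2167 p [ 0.5222 -0.1118  0.2471] yaw -16.81 F [-3.12  0.16 -1.07] M [-0.095  0.385  0.232] tau6 -0.133 op 39.42 j6 -7.2
```

Request:
step_arm(motion=[[[0,0,-2,0,0,0,30],[0,0,-3,0,0,0,30]]])

```text
time_s: 20.38
position: [0.5222, -0.1119, 0.2471]
tcp_rot: [[-0.001, 0.338, 0.941], [-0.0, 0.941, -0.338], [-1.0, -0.001, -0.0]]
force: [-4.4, 1.0, 2.6]
opening: 0.453
```

```bash
python3 st.py
```

```text
20.3833 p [ 0.5222 -0.1119  0.2471] yaw -19.74 F [-4.4   1.    2.65] M [-0.033  0.619  0.294] tau6 0.263 op 39.39 j6 -4.3
```

Request:
step_arm(motion=[[[0,0,0,0,0,0,62],[0,0,0,0,0,0,62],[0,0,0,0,0,20,62],[0,0,6,0,3,50,62],[0,0,13,-1,40,60,62],[0,0,20,-2,80,60,62],[0,0,20,-3,120,60,62],[0,0,20,-5,160,60,62],[0,0,20,-5,179,54,60],[0,0,20,-5,179,25,58],[0,0,20,-5,179,0,54],[0,0,20,-5,179,0,30]]])

```text
time_s: 21.38
position: [0.517, 0.0676, 0.243]
tcp_rot: [[-0.004, -0.005, 1.0], [0.001, 1.0, 0.005], [-1.0, 0.001, -0.004]]
force: [-0.2, 0.2, -1.0]
opening: 0.611
```

Request:
step_arm(motion=[[[0,0,0,0,0,0,30],[0,0,0,0,0,0,30],[0,0,0,0,0,0,30],[0,0,0,0,0,0,30],[0,0,0,0,0,0,30],[0,0,-3,0,0,0,30],[0,0,-6,0,0,0,30]]])

```text
time_s: 21.97
position: [0.5177, 0.0666, 0.2467]
tcp_rot: [[0.001, 0.102, 0.995], [-0.0, 0.995, -0.102], [-1.0, -0.0, 0.001]]
force: [-1.5, 0.4, 1.4]
opening: 0.455
```

```bash
python3 st.py
```

```text
21.9667 p [0.5177 0.0666 0.2467] yaw -5.86 F [-1.54  0.37  1.36] M [-0.058  0.321  0.205] tau6 -0.201 op 39.58 j6 0.9
```

Request:
step_arm(motion=[[[0,0,-3,0,0,0,30],[0,0,-6,0,0,0,30]]])

```text
time_s: 22.13
position: [0.5176, 0.0667, 0.2467]
tcp_rot: [[0.001, 0.205, 0.979], [-0.0, 0.979, -0.205], [-1.0, -0.0, 0.001]]
force: [-1.4, 1.0, 2.1]
opening: 0.454
```

```bash
python3 st.py
```

```text
22.1333 p [0.5176 0.0667 0.2467] yaw -11.85 F [-1.36  0.97  2.13] M [-0.04   0.256  0.314] tau6 -0.148 op 39.5 j6 6.9
```

Request:
step_arm(motion=[[[0,0,-2,0,0,0,30],[0,0,-4,0,0,0,30]]])

```text
time_s: 22.3
position: [0.5175, 0.0667, 0.2467]
tcp_rot: [[0.0, 0.272, 0.962], [-0.0, 0.962, -0.272], [-1.0, -0.0, 0.0]]
force: [-1.8, 0.6, 2.0]
opening: 0.456
```

```bash
python3 st.py
```

```text
22.3 p [0.5175 0.0667 0.2467] yaw -15.79 F [-1.84  0.59  1.95] M [-0.078  0.355  0.337] tau6 0.031 op 39.64 j6 10.9
```

Request:
step_arm(motion=[[[0,0,0,0,0,0,62],[0,0,0,0,0,0,62],[0,0,0,0,0,20,62],[0,0,3,0,0,55,62],[0,0,8,25,-30,75,62],[0,0,15,55,-65,95,62],[0,0,15,80,-100,110,62],[0,0,15,105,-135,120,62],[0,0,15,122,-167,120,60],[0,0,15,122,-167,120,60],[0,0,15,122,-167,120,60],[0,0,15,122,-167,120,60]]])

```text
time_s: 23.3
position: [0.6393, -0.1005, 0.3654]
tcp_rot: [[-0.001, 0.015, 1.0], [0.001, 1.0, -0.015], [-1.0, 0.001, -0.001]]
force: [0.1, 0.1, -0.4]
opening: 0.689
```

```bash
python3 snap.py 8 wrist side;python3 st.py; python3 stop.py wrist8.npz
```

```text
23.4 [ 0.6386 -0.0987  0.365 ] [-18.7  34.4  81.    0.   64.8 -18. ] [-0.85  1.2   0.45] [-0.047  0.001  0.02 ] 0.6903038451950723
23.4 p [ 0.6386 -0.0987  0.365 ] yaw -0.71 F [-0.85  1.2   0.45] M [-0.047  0.001  0.02 ] tau6 0.001 op 60.06 j6 -18.0
wrist8.npz -72 front face 13 86.8 top range 87.2 97.6 back 65 105.3
wrist8.npz -60 front face 25 86.6 top range 86.8 97.8 back 103 103.7
wrist8.npz -48 front face 39 86.4 top range 75.7 97.6 back 68 105.1
wrist8.npz -36 front face 28 86.6 top range 86.9 97.7 back 69 105.2
wrist8.npz -24 front face 21 86.7 top range 86.7 97.8 back 73 105.2
wrist8.npz -12 front face 39 86.5 top range 87.2 97.6 back 74 105.1
wrist8.npz 0 front face 37 86.4 top range 86.8 97.8 back 79 105.2
wrist8.npz 12 front face 45 86.4 top range 86.8 97.8 back 80 105.2
wrist8.npz 24 front face 38 86.5 top range 86.8 97.8 back 83 105.2
wrist8.npz 36 front face 34 86.6 top range 86.8 97.7 back 89 105.2
wrist8.npz 48 front face 44 86.5 top range 78.2 97.7 back 91 105.1
wrist8.npz 60 front face 57 86.6 top range 75.5 97.7 back 151 103.6
wrist8.npz 72 front face 22 86.6 top range 86.5 97.7 back 61 105.0
```

View pics/wrist8.png

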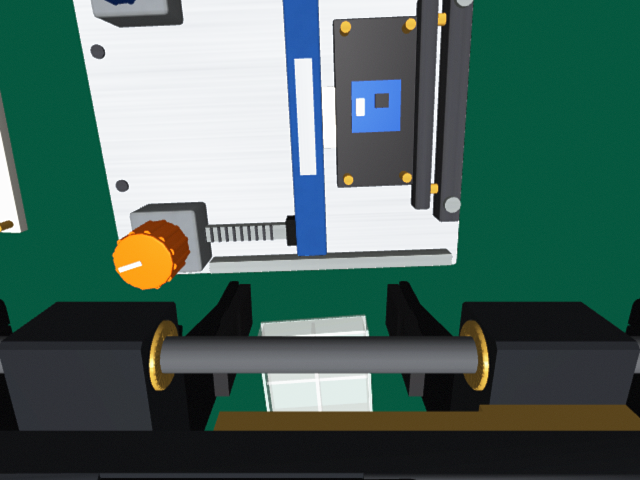

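```bash
python3 ptr.py wrist8.npz 140 264 30 .5224 -.1115
python3 - <<'E'
from h import *
a=np.radians(1.3);o=np.array([.626,-.020])
c=np.load("wrist8.npz");W=cloud(c);f=c["frame"].astype(int)
d=W[...,:2]-o;X=(d[...,0]*np.cos(a)+d[...,1]*np.sin(a))*1e3;Y=(-d[...,0]*np.sin(a)+d[...,1]*np.cos(a))*1e3;Z=W[...,2]*1e3
def edge(name,mask,first=True):
    xs,ys=[],[]
    for v in range(5,250):
        u=np.nonzero(mask[v])[0]
        if len(u)>3:
            k=u[0] if first else u[-1];xs.append(X[v,k]);ys.append(Y[v,k])
    xs,ys=np.array(xs),np.array(ys)
    if len(xs)<10:print(name,len(xs));return
    m=np.ones(len(xs),bool)
    for _ in range(3):
        p=np.polyfit(ys[m],xs[m],1);r=xs-np.polyval(p,ys);m=abs(r)<1.0
    print(name,len(xs),m.sum(),"angle deg",-np.degrees(np.arctan(p[0])).round(2),"x at y=0",p[1].round(2))
blue=(f[...,2]>f[...,0]+40)&(Z>39)&(Z<48)&(X>-30)&(X<35)&(abs(Y)<100)
edge("jaw near",blue);edge("jaw far",blue&(abs(Y)>25),False)
deck=(Z>27)&(Z<33)&(f.sum(2)<330)&(X>15)&(X<82)&(abs(Y)<56)
edge("deck near",deck)
st=(Z>36)&(Z<48)&(X>84)&(X<100)&(abs(Y)<74)
edge("stop far",st,False)
bk=(Z>36)&(Z<48)&(X>103)&(X<125)&(abs(Y)<74);edge("back far",bk,False);edge("back near",bk)
E
```

```text
wrist8.npz [ 8  0 10  6 36] mean [ 0.5115 -0.0926] rect [0.0067 0.0031] dir 19.4 120.0
wrist8.npz [  8  27  24  12 120] mean [ 0.5136 -0.1139] rect [0.0164 0.0032] dir 17.9 -164.8
jaw near 244 242 angle deg 0.05 x at y=0 -6.77
jaw far 172 170 angle deg -0.0 x at y=0 16.21
deck near 157 154 angle deg 0.18 x at y=0 27.02
stop far 205 204 angle deg -0.06 x at y=0 97.85
back far 207 193 angle deg 0.03 x at y=0 120.28
back near 207 205 angle deg 0.01 x at y=0 105.1
```

View pics/side8.png

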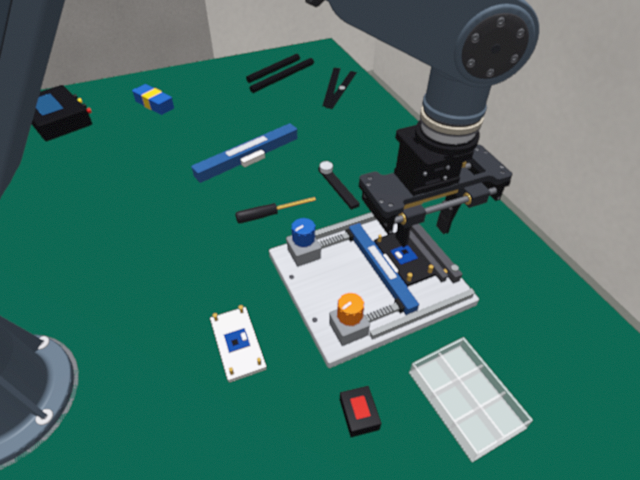

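The deflection is 3.35 mm, about 17 N. The jaw is square to 0.1° and the deck to 0.2°. The gripper is well clear, so I'm handing in.

```bash
python3 -c "
from rig import bot
print(bot.hand_in())"
```

```text
the job is handed in; nothing more can be done
None
```

The deck is clamped flat against the sprung stop with about 17 N in all, and I handed the job in at about 23.4 s of the 72 s. `hand_in` gave no verdict.

I turned the knobs alternately, four visits to each. By my count of the turns, they were never more than about 0.6 rad apart, or 2° of skew.

Last checks, from the wrist camera:
- **Force:** the stop's front face moved from x = 83.2 to 86.55 mm. At 5 N per mm that is about 17 N.
- **Squareness:** the jaw is within 0.1° and the deck about 0.2° of square to the vise.
- **Knobs:** orange's pointer read about 2.85 rad. Blue was out of the wrist view at the end; its counted turns give about 2.84 rad.
- **Surroundings:** the gripper was clear of everything. The side view shows the tray, module, driver and spare arm where they were, judged by eye only.

One check disagreed. The last torque on blue was 0.34 N m, about 0.18 above its drag, which would mean up to 18 N on that head alone instead of half. The readings are noisy by about 0.03 N m, and the last knob turned may carry more of the load. I took the total force from the stop's movement, not from the torque.

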